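# Level the nest plate and prove it under hand pressure

## Robot

A 7-joint arm with a two-finger parallel gripper is mounted at the origin on the work surface. World frame = base frame: x ahead of the robot, y to its left, z up, the work surface at z = 0. Lengths are in mm, angles in rad, forces in N, time in s.
With the tool pointing down it reaches from about 350 to 900 mm from the base axis. Payload 8.1 kg.
Tool frame: the origin (TCP) lies midway between the tips of the shut fingers; the grasp point (between the pads) lies 19 mm behind it; z points along the fingers, y is the line along which they close (so a half turn about z gives the same grasp; the last joint's range is limited). The gripper opens to 85 mm and grips with 20 to 120 N. Pads are 22 mm wide; open, the fingers measure 114 mm over their backs; the gripper's body (76 mm by 85 mm) begins 54 mm behind the grasp point. The pads swing forward as they close: fully open they stand 13 mm farther back than shut.
Start: joints at [-1.255, 0.434, 0.025, 1.573, -0.012, 1.134, -0.075], TCP at [254.193, 570.988, 231.323] pointing down, gripper open.
Joint ranges: [-2.62, 2.62], [-0.44, 2.09], [-1.27, 1.32], [0.08, 2.57], [-1.32, 4.46], [0.12, 2], [-2.74, 2.74]. Speed limits (rad/s): [2.22, 2.22, 3.01, 3.01, 3.14, 3.14, 3.14].

## Interface

Orientations are given as a rotation vector (axis times angle).
In Python, from plant import manip gives the robot as it stands.
- The arm moves only by the tool apply_moves, never from a script. Its argument "plan" is text: rows parted by semicolons, each of 7 numbers parted by spaces: the shift along the tool's x, y, z in units of 25 mm (1.0 is 25 mm), then the turn, a rotation vector about the tool's x, y, z in units of 6 degrees (1.0 is 6 degrees), then the opening, from 0 (shut) to 1 (fully open). In form: x y z ax ay az grip; .... A call has 1 to 5 rows; each row shifts and turns the commanded pose from where the row before left it, along the tool's axes as they then stand; what a row does not reach is not made up. A row lasts 1/8 s, in which the tool goes at most 62.5 mm and 10.7 degrees, less where a joint would pass 70% of its speed; a pose out of reach is approached as far as the arm can. A call is refused whole if a number of a shift passes 1 or a number of a turn 1, either way. A call with a gripper value outside its range is refused whole. The fingers move at their own pace and stop on an object; "newtons" is the grip in N (left out, the last holds). Time passes only in rows, so rows that do not move let the fingers close. It gives the time, the measured TCP pose, the force, the opening and the grip force at its end, in the units of the state.
- manip.observe(): the state, without advancing time (a new reading comes with each control period).
- manip.get_image(name): name is "scene" or "top" or "wrist"; returns (picture, depth): 400x640x3 uint8, red, green, blue; 400x640 float32, mm along the optical axis (not along the pixel's ray), 0 where there is no reading.
- manip.camera_info(name): a dict with "fov_y" (degrees; the focal length in pixels is half the picture's height over the tangent of half this angle, whatever the lens; pixels are square), "cx", "cy" (the principal point, pixels), "world_from_camera" (4x4, takes a point from camera to world coordinates); the wrist camera has in their place "mount" (4x4, takes a point from camera to tool coordinates, whose origin is the TCP and whose axes are the flange's). Camera axes: x right, y down, z forward; pixel columns grow to the right and rows downward; lengths in mm; the calibration is good to about 2 mm. The wrist camera is an equidistant fisheye: a pixel r from the principal point sees the ray r / f radians off the axis. A picture is of the moment at which its call begins: read the wrist's pose just before it. camera_info takes no time and is no camera call.
- manip.finish_job(): hands the job in; it is judged then, once.
The state is a dict: "t": time; "joint_positions": joint angles; "dq": joint speeds; "effort": joint torques, N m; "eef_pos": TCP position; "ee_rot": TCP orientation; "contact_force": force on the tool from outside, world axes, zero at the start; "torque": the same for the moment, N m; "finger_gap": finger opening in mm; "grasp_force": force on a finger pad.
Only numpy, scipy, OpenCV 4.12 (cv2) and the standard library are available. Lean on these libraries where they do the work, as an engineer would, in place of code of your own. Each camera call takes 0.05 s, during which the arm holds its last target. There are 200 camera calls.

## Task

Draw the slim yellow spirit level straight up out of its slot in the gauge rack and stand it, lengthwise and upright, on the middle of the dark strip of the nest plate. Let go of it and turn the black knob of the levelling foot until the bubble is centred between the two lines. Then press down on the middle of the level with about 10 N, as the nutrunner will load the plate, and finish while still pressing, with the bubble still between the lines; never knock or press the level hard, and leave the other things on the bench alone.

Things in the scene. Friction and masses are not known exactly. Their poses are not given: they have to be found in the camera images.
- level_centre (a point): centre of the slim spirit level: yellow, black end caps, green vial in the middle of its top edge; 160 mm long (its y axis), 16 mm thick (x), 46 mm tall (z up), about 200 g. The point is 23 mm above its underside and 23 mm below its top, on which a finger can press anywhere
- level: the same level, origin at the centre of its underside, same axes. At the start it stands on edge in any one of the three slots of the white gauge rack: slot floor 8 mm, rack top 26 mm above the bench, so its upper 28 mm stand out; 1.5 mm of play on each side; next slots 56 mm away
- bubble (a joint): place of the pale bubble in the vial, in m from the middle, positive towards the level's own +y end. It goes to the higher end, 1.2 mm per milliradian of tilt, at most 16 mm either way, and settles in about a second. The bubble is 16 mm long, the black lines are 22 mm apart: it is between them when less than 3 mm from the middle
- strip_mid (a point): middle of the top face of the dark steel strip on the nest plate, where the level is to stand: 36 mm wide, 210 mm long, 4 mm high, along the plate's far edge, about 64 mm above the bench. Axes are the plate's: y along the strip towards the end with the levelling foot, z up
- plate: aluminium nest plate, 150 x 240 mm, origin in the middle of its upper face, axes as for the strip. It tilts about a shaft 100 mm to the -y side; at the start its foot end (+y) is too low. White nest blocks 31 mm high stand on it, from 64 to 114 mm to the -x side of the strip's middle line
- knob_grip (a point): centre of the levelling foot's black round upright knob, 36 mm across, 24 mm tall, 11 mm above the plate. Clockwise from above raises the foot end, 4 mm a turn, and moves the bubble 4 mm per radian towards it. Turns lightly (0.15 N m), stays put. The foot's rubber yields: 10 N on the level's middle lowers that end, and the bubble goes about 1 mm away from it
- parallel_centre (a point): steel gauge bar with three dark holes, 16 x 150 x 40 mm, standing in another slot of the rack; point at its centre; leave alone
- straightedge_centre (a point): blue straightedge, 16 x 156 x 36 mm, standing in another slot of the rack; point at its centre; leave alone
- bottle: red threadlocker bottle, 54 mm across, 170 mm tall; origin at the centre of its underside; leave alone
- nut_bin: blue open bin of nuts, 100 x 140 x 62 mm; origin at the centre of its underside; leave alone
- socket: steel socket standing on end, 28 mm across, 45 mm tall; origin at the centre of its underside; leave alone
- wrench: steel wrench about 180 mm long lying flat on the bench, low; origin at its underside; leave alone
Things that resemble listed ones, but are neither listed nor needed, are in the scene too. Leave any turquoise look-alike of the level alone.

How it is judged:
By the outcome, as a careful person would: the job done as asked, in the order asked, and still so for the second after the job is handed in, while the arm keeps its last pose, push and grip.
It also fails if it takes over 64 s, if anything falls off the work surface, if the arm or the gripper's body presses on something with over 40 N, if the wrist force passes 120 N, or if a joint passes its speed limit or range.

## Working session

There is one attempt and no reset: what is moved stays moved. The work goes in short steps, Python scripts to look and compute and a tool call to move; the robot and the scene stay as the last step left them, time stands still between calls to the robot, and variables do not carry over. Pictures are saved under pics/ and viewed, at most 10 in all, crops included, and the job is handed in when it is done.

Besides the shell and the picture viewer there is one more tool, called after "Request:" as name(argument=value, ...) on one line, values as JSON. apply_moves: Moves the arm, as the interface text tells. Its arguments: {"type":"object","properties":{"plan":{"type":"string"},"newtons":{"type":"number"}},"required":["plan"]}

```bash
mkdir -p pics; ls; cat > h.py <<'E'
import numpy as np,cv2
from scipy.spatial.transform import Rotation as R
from plant import manip
def grab(n,tag):
    s=manip.observe(); im,d=manip.get_image(n); np.savez(f'pics/{tag}.npz',im=im,d=d,p=s['eef_pos'],r=s['ee_rot'])
    cv2.imwrite(f'pics/{tag}.png',im[:,:,::-1]); return im,d
def cam(n,p=None,r=None):
    c=manip.camera_info(n); f=200/np.tan(np.radians(c['fov_y']/2))
    if n=='wrist':
        T=np.eye(4);T[:3,:3]=R.from_rotvec(r).as_matrix();T[:3,3]=p; M=T@np.array(c['mount'])
    else: M=np.array(c['world_from_camera'])
    return f,c['cx'],c['cy'],M
def ray(n,uv,p=None,r=None):
    f,cx,cy,M=cam(n,p,r); uv=np.atleast_2d(uv).astype(float); x=(uv[:,0]-cx)/f;y=(uv[:,1]-cy)/f
    if n=='wrist':
        th=np.hypot(x,y)+1e-12; d=np.c_[x/th*np.sin(th),y/th*np.sin(th),np.cos(th)]
    else: d=np.c_[x,y,np.ones_like(x)]
    return M[:3,3],d@M[:3,:3].T
def onz(n,uv,z,p=None,r=None):
    o,d=ray(n,uv,p,r); return o+d*((z-o[2])/d[:,2])[:,None]
def deproj(n,uv,d,p=None,r=None):  # depth along optical axis
    f,cx,cy,M=cam(n,p,r); o,v=ray(n,uv,p,r); zc=v@M[:3,2]
    return o+v*(np.asarray(d)/zc)[:,None]
def meet(r1,r2):
    (o1,d1),(o2,d2)=r1,r2; d1=d1[0];d2=d2[0]
    t=np.linalg.lstsq(np.c_[d1,-d2],o2-o1,rcond=None)[0]; a=o1+d1*t[0];b=o2+d2*t[1]
    return (a+b)/2,np.linalg.norm(a-b)
E
python3 - <<'E'
from h import *
for n in('scene','top','wrist'): grab(n,n+'0')
s=manip.observe();print(s)
for n in('scene','top'):print(cam(n))
print(manip.camera_info('wrist'))
a=cv2.imread('pics/scene0.png');b=cv2.imread('pics/top0.png')
E
```

```text
pics
{'t': 0.15, 'joint_positions': array([-1.25456857,  0.43511009,  0.02499297,  1.57386151, -0.01158096,
        1.13397273, -0.07510954]), 'dq': array([-1.09653911e-05, -3.49345486e-03,  7.98412257e-04, -3.07589861e-03,
       -7.49512484e-04, -1.39046573e-03, -1.47722794e-03]), 'effort': array([ 2.50293997e-03, -6.70892000e+01,  1.02640785e+00, -3.16442335e+01,
        1.57235423e-02,  9.14262375e-03,  3.77437107e-05]), 'eef_pos': array([254.09078983, 570.62273566, 230.68744302]), 'ee_rot': array([-6.53204489e-01, -3.07281599e+00,  1.88746987e-03]), 'contact_force': array([ 0.19812281, -0.18822674, -0.54001436]), 'torque': array([ 0.02560025, -0.00375895,  0.01054031]), 'grasp_force': 0.0, 'finger_gap': 85.49103273544306}
(np.float64(362.52214309868515), 322.2461616628229, 196.55151770615407, array([[-8.14985117e-01,  3.52343214e-01, -4.60058168e-01,
         1.02086914e+03],
       [ 5.79277765e-01,  5.16432573e-01, -6.30662087e-01,
         5.47093866e+02],
       [ 1.53795166e-02, -7.80481683e-01, -6.24989451e-01,
         7.17021487e+02],
       [ 0.00000000e+00,  0.00000000
[... 195 characters left out ...]
40873e+02],
       [-9.99694455e-01, -2.18134361e-02,  1.16262951e-02,
        -8.51631494e+01],
       [-8.68783170e-03, -1.30268555e-01, -9.91440682e-01,
         1.50569260e+03],
       [ 0.00000000e+00,  0.00000000e+00,  0.00000000e+00,
         1.00000000e+00]]))
{'fov_y': 65.70646984690485, 'cx': 322.65816448780373, 'cy': 202.20979433201688, 'mount': array([[-2.35502440e-04, -9.54147453e-01, -2.99336905e-01,
         7.73191725e+01],
       [ 9.99999500e-01,  6.61883292e-05, -9.97724444e-04,
        -7.25205259e-01],
       [ 9.71788847e-04, -2.99336991e-01,  9.54146960e-01,
        -1.43159073e+02],
       [ 0.00000000e+00,  0.00000000e+00,  0.00000000e+00,
         1.00000000e+00]])}
```

View pics/scene0.png

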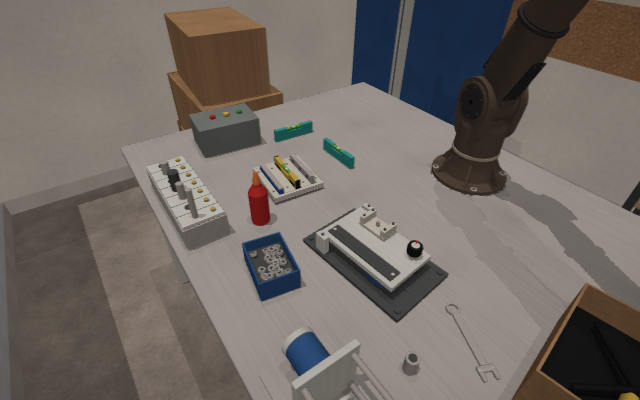

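View pics/top0.png

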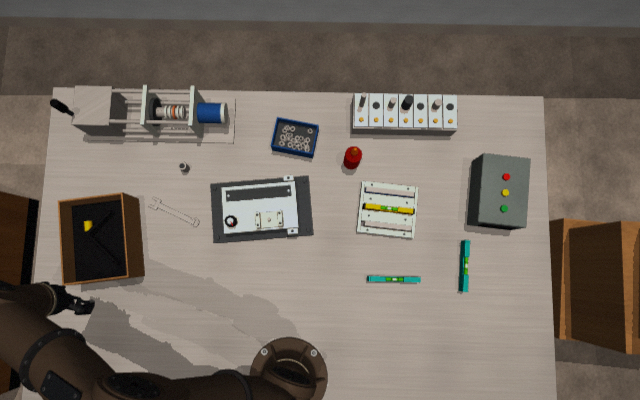

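The pictures show three candidates. The yellow level is in the middle slot (top 389,210; scene 288,172). The turquoise look-alikes are at top (393,280) and (465,265), and scene (338,152) and (293,131). I choose the yellow one in the rack. The strip is at top (258,193) and the knob at (231,222).

```bash
python3 - <<'E'
from h import *
t=np.load('pics/top0.npz');s=np.load('pics/scene0.npz')
def mask(im,lo,hi,roi):
    h=cv2.cvtColor(im,cv2.COLOR_RGB2HSV);m=cv2.inRange(h,lo,hi);k=np.zeros_like(m);x0,y0,x1,y1=roi;k[y0:y1,x0:x1]=255;return m&k
def blob(m):
    n,l,st,c=cv2.connectedComponentsWithStats(m);i=1+np.argmax(st[1:,4]);ys,xs=np.where(l==i);return cv2.minAreaRect(np.c_[xs,ys].astype(np.float32)),st[i,4],(xs,ys)
def show(nm,d,n,m):
    r,a,(xs,ys)=blob(m); dd=np.median(d['d'][ys,xs]); P=deproj(n,np.c_[xs,ys],d['d'][ys,xs])
    b=cv2.boxPoints(r); z=np.percentile(P[:,2],90)
    print(nm,n,np.round(r[0],1),np.round(r[1],1),a,'mean',P.mean(0).round(1),'ztop',z.round(1)); print(onz(n,b,z)[:,:2].round(0).tolist())
show('level',t,'top',mask(t['im'],(20,120,80),(38,255,255),(355,180,420,240)))
show('level',s,'scene',mask(s['im'],(20,120,80),(38,255,255),(250,150,325,200)))
show('strip',t,'top',mask(t['im'],(0,0,30),(180,90,100),(223,184,296,202)))
show('knob',t,'top',mask(t['im'],(0,0,0),(180,255,45),(222,212,240,232)))
show('knob',s,'scene',mask(s['im'],(0,0,0),(180,255,45),(400,235,428,262)))
show('strip',s,'scene',mask(s['im'],(0,0,20),(180,90,110),(330,222,402,280)))
for nm,uv in dict(bottle=(353,155),bin=(295,138),socket=(183,168),ctrl=(500,190)).items(): print(nm,deproj('top',[uv],t['d'][uv[1],uv[0]]).round(0))
a=cv2.resize(t['im'][160:250,205:425],None,fx=3.6,fy=3.6,interpolation=cv2.INTER_CUBIC);b=cv2.resize(s['im'][140:300,240:440],None,fx=2,fy=2)
cv2.imwrite('pics/c1.png',a[:,:,::-1])
E
```

```text
level top [388.8 208.6] [48.4  5.9] 202 mean [ 539.9 -310.    53.8] ztop 55.5
[[537.0, -232.0], [557.0, -234.0], [542.0, -388.0], [523.0, -386.0]]
level scene [284.9 169.6] [32.1  8.3] 181 mean [ 546.2 -310.4   46.2] ztop 55.3
[[563.0, -373.0], [529.0, -391.0], [543.0, -234.0], [574.0, -220.0]]
strip top [258. 193.] [10.5 64.8] 666 mean [579.7 110.8  63.9] ztop 65.8
[[585.0, 216.0], [608.0, 9.0], [574.0, 5.0], [551.0, 211.0]]
knob top [230.8 220.8] [10.6  9.9] 48 mean [484.2 187.1  89.6] ztop 95.2
[[486.0, 211.0], [508.0, 190.0], [485.0, 165.0], [463.0, 186.0]]
knob scene [414. 249.] [14.5 15.2] 142 mean [503.  202.9  95.3] ztop 94.3
[[528.0, 198.0], [485.0, 172.0], [469.0, 201.0], [512.0, 226.0]]
strip scene [363.9 251.8] [81.4 13. ] 971 mean [583.4 122.3  66.4] ztop 64.9
[[612.0, 14.0], [571.0, -4.0], [555.0, 215.0], [590.0, 225.0]]
bottle [[ 695. -188.  127.]]
bin [[773.  -1.  32.]]
socket [[661. 364.  42.]]
ctrl [[ 598. -646.  110.]]
```

View pics/c1.png

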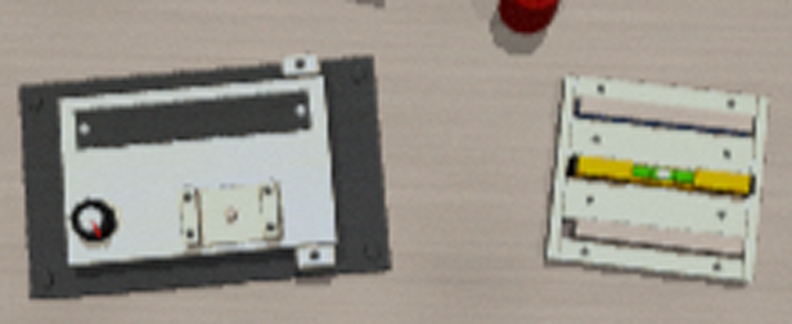

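The close crop confirms the choice: the yellow level with black caps and a green vial sits in the middle slot, between the blue straightedge and the steel bar. Next I fly over it.

```bash
cat >> h.py <<'E'
def rows(tp,taz,grip,state=None,nmin=1,dec=2,maxstep=1.0):
    """print tool-frame rows from present pose to point tp with tool y azimuth taz (deg), tool vertical"""
    s=state or manip.observe(); p=np.array(s['eef_pos']); Rm=R.from_rotvec(s['ee_rot']); 
    x=np.array([np.cos(np.radians(taz+90)),np.sin(np.radians(taz+90)),0]);z=np.array([0,0,-1.]);y=np.cross(z,x)
    Rt=R.from_matrix(np.c_[x,y,z]); tp=np.array(tp,float); out=[]
    for n in range(nmin,200):
        q,Rc,out,ok=p.copy(),Rm,[],True
        for k in range(n):
            w=np.degrees((Rc.inv()*Rt).as_rotvec())/6/(n-k); v=Rc.inv().apply(tp-q)/25/(n-k)
            if max(abs(w).max(),abs(v).max())>maxstep: ok=False;break
            w=w.round(dec);v=v.round(dec);out.append([*v,*w,grip]); q=q+Rc.apply(v*25); Rc=Rc*R.from_rotvec(np.radians(w*6))
        if ok:break
    for i in range(0,n,5): print('; '.join(' '.join(f'{e:g}' for e in r) for r in out[i:i+5]))
E
python3 - <<'E'
from h import *
rows([540,-310,170],-5.4,0.47)
E
```

```text
-0.65 -0.72 0.06 -0 0 0.31 0.47; -0.68 -0.7 0.06 -0 0 0.31 0.47; -0.7 -0.68 0.07 -0 0 0.31 0.47; -0.72 -0.66 0.06 -0 0 0.31 0.47; -0.74 -0.63 0.07 -0 0 0.31 0.47
-0.76 -0.61 0.06 -0 0 0.31 0.47; -0.78 -0.58 0.07 -0 0 0.31 0.47; -0.8 -0.56 0.06 -0 0 0.31 0.47; -0.82 -0.53 0.07 -0 0 0.31 0.47; -0.83 -0.51 0.06 -0 0 0.31 0.47
-0.85 -0.48 0.07 -0 0 0.31 0.47; -0.86 -0.45 0.06 -0 0 0.31 0.47; -0.88 -0.42 0.07 -0 0 0.31 0.47; -0.89 -0.39 0.06 -0 0 0.31 0.47; -0.9 -0.37 0.07 -0 0 0.31 0.47
-0.92 -0.34 0.06 -0 0 0.32 0.47; -0.93 -0.3 0.07 -0 0 0.31 0.47; -0.94 -0.27 0.06 -0 0 0.32 0.47; -0.94 -0.24 0.07 -0 0 0.31 0.47; -0.95 -0.21 0.06 -0 0 0.32 0.47
-0.96 -0.18 0.07 -0 0 0.31 0.47; -0.96 -0.15 0.06 -0 0 0.32 0.47; -0.97 -0.12 0.07 -0 0 0.31 0.47; -0.97 -0.09 0.06 -0 0 0.32 0.47; -0.97 -0.05 0.07 -0 0 0.31 0.47
-0.97 -0.02 0.06 -0 0 0.32 0.47; -0.98 0.01 0.07 -0 0 0.31 0.47; -0.97 0.04 0.06 -0 0 0.32 0.47; -0.97 0.08 0.07 -0 0 0.31 0.47; -0.97 0.11 0.06 -0 0 0.32 0.47
-0.97 0.14 0.07 -0 0 0.31 0.47; -0.96 0.17 0.06 -0 0 0.32 0.47; -0.95 0.2 0.07 -0 0 0.31 0.47; -0.95 0.23 0.06 -0 0 0.32 0.47; -0.94 0.27 0.07 -0 0 0.31 0.47
-0.93 0.29 0.06 -0 0 0.32 0.47; -0.92 0.33 0.07 -0 0.01 0.31 0.47; -0.9 0.35 0.06 -0 0 0.32 0.47
```

Request:
apply_moves(plan="-0.65 -0.7 0.05 0 0 0.3 0.47; -0.7 -0.7 0.05 0 0 0.3 0.47; -0.7 -0.7 0.05 0 0 0.3 0.47; -0.7 -0.65 0.05 0 0 0.3 0.47; -0.75 -0.65 0.05 0 0 0.3 0.47")

```text
t: 0.78
eef_pos: [292.5, 454.1, 224.8]
ee_rot: [-0.894, -3.012, 0.001]
contact_force: [-1.3, -0.0, -0.5]
finger_gap: 40.4
grasp_force: 0.0
```

Request:
apply_moves(plan="-0.75 -0.6 0.05 0 0 0.3 0.47; -0.8 -0.6 0.05 0 0 0.3 0.47; -0.8 -0.55 0.05 0 0 0.3 0.47; -0.8 -0.55 0.05 0 0 0.3 0.47; -0.85 -0.5 0.05 0 0 0.3 0.47")

```text
t: 1.4
eef_pos: [331.4, 337.6, 218.8]
ee_rot: [1.129, 2.932, 0.0]
contact_force: [-0.2, 0.8, -0.8]
finger_gap: 40.2
grasp_force: 0.0
```

Request:
apply_moves(plan="-0.85 -0.5 0.05 0 0 0.3 0.47; -0.85 -0.45 0.05 0 0 0.3 0.47; -0.9 -0.4 0.05 0 0 0.3 0.47; -0.9 -0.4 0.05 0 0 0.3 0.47; -0.9 -0.35 0.05 0 0 0.3 0.47")

```text
t: 2.02
eef_pos: [371.0, 222.0, 212.5]
ee_rot: [1.356, 2.834, 0.0]
contact_force: [-0.7, -0.8, 0.7]
finger_gap: 40.0
grasp_force: 0.0
```

Request:
apply_moves(plan="-0.9 -0.35 0.05 0 0 0.3 0.47; -0.95 -0.3 0.05 0 0 0.3 0.47; -0.95 -0.25 0.05 0 0 0.3 0.47; -0.95 -0.25 0.05 0 0 0.3 0.47; -0.95 -0.2 0.05 0 0 0.3 0.47")

```text
t: 2.65
eef_pos: [411.6, 106.6, 206.2]
ee_rot: [1.574, 2.719, 0.0]
contact_force: [0.8, -0.0, -0.1]
finger_gap: 40.2
grasp_force: 0.0
```

Request:
apply_moves(plan="-0.95 -0.2 0.05 0 0 0.3 0.47; -0.95 -0.15 0.05 0 0 0.3 0.47; -0.95 -0.1 0.05 0 0 0.3 0.47; -0.95 -0.1 0.05 0 0 0.3 0.47; -0.95 -0.05 0.05 0 0 0.3 0.47")

```text
t: 3.28
eef_pos: [450.9, -6.6, 200.0]
ee_rot: [1.782, 2.587, 0.0]
contact_force: [0.6, -0.1, -0.3]
finger_gap: 39.5
grasp_force: 0.0
```

```bash
python3 - <<'E'
from h import *
s=manip.observe();print(s['t'],s['eef_pos'],s['joint_positions'],s['finger_gap'])
rows([540,-310,170],-5.4,0.47)
E
```

```text
3.275 [450.93974387  -6.62914858 199.97495804] [-0.51341062  0.18571437  0.48148595  2.04945427 -0.10681568  0.92975176
  0.38952005] 39.54547808158933
-0.97 -0.08 0.09 0 0 0.34 0.47; -0.97 -0.04 0.09 0 0 0.34 0.47; -0.97 -0.01 0.09 0 0 0.34 0.47; -0.97 0.03 0.09 0 0 0.34 0.47; -0.97 0.06 0.09 0 0 0.34 0.47
-0.97 0.1 0.09 0 0 0.34 0.47; -0.96 0.13 0.09 0 0 0.33 0.47; -0.96 0.16 0.1 0 0 0.34 0.47; -0.95 0.2 0.09 0 0 0.33 0.47; -0.95 0.23 0.1 0 0 0.34 0.47
-0.94 0.27 0.09 0 0 0.33 0.47; -0.93 0.3 0.1 0 0 0.34 0.47; -0.91 0.32 0.09 0 0 0.33 0.47
```

```bash
python3 - <<'E'
from h import *
grab('wrist','w1')
E
```

Request:
apply_moves(plan="-0.95 -0.1 0.1 0 0 0.35 0.47; -0.95 -0.05 0.1 0 0 0.35 0.47; -0.95 0 0.1 0 0 0.35 0.47; -0.95 0.05 0.1 0 0 0.35 0.47; -0.95 0.05 0.1 0 0 0.35 0.47")

```text
t: 3.95
eef_pos: [483.9, -120.7, 187.3]
ee_rot: [2.011, 2.414, -0.0]
contact_force: [0.3, -0.2, -0.2]
finger_gap: 40.4
grasp_force: 0.0
```

Request:
apply_moves(plan="-0.95 0.1 0.1 0 0 0.35 0.47; -0.95 0.15 0.1 0 0 0.35 0.47; -0.95 0.15 0.1 0 0 0.35 0.47; -0.95 0.2 0.1 0 0 0.35 0.47; -0.95 0.25 0.1 0 0 0.3 0.47")

```text
t: 4.58
eef_pos: [517.9, -236.6, 174.7]
ee_rot: [-2.217, -2.225, 0.0]
contact_force: [-0.3, 0.5, -0.4]
finger_gap: 39.8
grasp_force: 0.0
```

Request:
apply_moves(plan="-0.9 0.25 0.1 0 0 0.3 0.47; -0.9 0.3 0.1 0 0 0.3 0.47; -0.9 0.3 0.1 0 0 0.3 0.47; 0 0 0 0 0 0 0.47")

```text
t: 5.08
eef_pos: [536.7, -305.9, 167.1]
ee_rot: [2.321, 2.116, -0.002]
contact_force: [0.1, 0.3, 0.4]
finger_gap: 40.3
grasp_force: 0.0
```

```bash
python3 - <<'E'
from h import *
s=manip.observe();print(s['t'],s['eef_pos'],s['ee_rot'],s['joint_positions'],s['finger_gap'])
im,d=grab('wrist','w2')
E
```

```text
5.075 [ 536.66308462 -305.90605984  167.10808504] [ 2.3208891   2.1164737  -0.00245389] [ 0.01757787  0.5311697   0.61851462  1.70662641 -0.35062701  1.016853
  0.66590471] 40.26028631420612
```

View pics/w2.png

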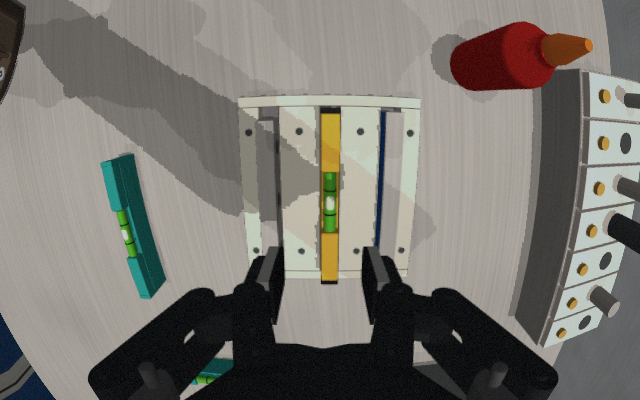

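The wrist view shows the level along columns 320–340, rows 107–283, with its green vial at about (330,203). The blue and steel bars lie either side and are clear of the half-open fingers.

```bash
python3 - <<'E'
from h import *
w=np.load('pics/w2.npz');p,r=w['p'],w['r'];h=cv2.cvtColor(w['im'],cv2.COLOR_RGB2HSV)
m=cv2.inRange(h,(18,120,60),(75,255,255));m[:,:310]=0;m[:,350:]=0;m[:95]=0;m[300:]=0
ys,xs=np.where(m); P=deproj('wrist',np.c_[xs,ys],w['d'][ys,xs],p,r)
print('z pct',np.percentile(P[:,2],[5,25,50,75,95]))
Q=onz('wrist',np.c_[xs,ys],54,p,r)[:,:2].astype(np.float32); b=cv2.minAreaRect(Q);print(b,cv2.boxPoints(b))
c=Q.mean(0);v=np.linalg.svd(Q-c,full_matrices=False)[2][0];v*=np.sign(v[1]);print('slope',v[0]/v[1],c, 'az closing',np.degrees(np.arctan2(v[1],v[0]))-90)
# two-view: vial green centroid top & wrist
g=cv2.inRange(h,(40,100,60),(75,255,255));g[:,:310]=0;g[:,350:]=0;yy,xx=np.where(g);gw=(xx.mean(),(yy.min()+yy.max())/2)
t=np.load('pics/top0.npz');ht=cv2.cvtColor(t['im'],cv2.COLOR_RGB2HSV);g=cv2.inRange(ht,(40,100,60),(75,255,255));g[:,:360]=0;g[:,420:]=0;g[:195]=0;g[225:]=0;yy,xx=np.where(g);gt=((xx.min()+xx.max())/2,yy.mean())
print(gw,gt,meet(ray('wrist',gw,p,r),ray('top',gt)), onz('wrist',gw,54,p,r),onz('top',gt,54))
M=R.from_rotvec(r).as_matrix();print('tool y az',np.degrees(np.arctan2(M[1,1],M[0,1])))
# strip in w1
w=np.load('pics/w1.npz');print(w['p']); 
E
```

```text
z pct [40.35313114 52.55163464 54.05400048 54.77100762 55.51597598]
((541.20703125, -312.25189208984375), (155.14535522460938, 15.498041152954102), 84.6205062866211) [[ 526.21954 -388.75644]
 [ 541.64935 -390.20938]
 [ 556.1945  -235.74734]
 [ 540.7647  -234.2944 ]]
slope 0.094458655 [ 541.48193 -305.5628 ] az closing -5.39608
(np.float64(329.255985267035), np.float64(202.0)) (np.float64(389.0), np.float64(207.75555555555556)) (array([ 541.35396958, -309.69060163,   59.29446155]), np.float64(1.4387346762840334)) [[ 540.78343496 -310.85572386   54.        ]] [[ 542.60698475 -311.00070536   54.        ]]
tool y az -5.275172459518424
[450.93974387  -6.62914858 199.97495804]
```

View pics/w1.png

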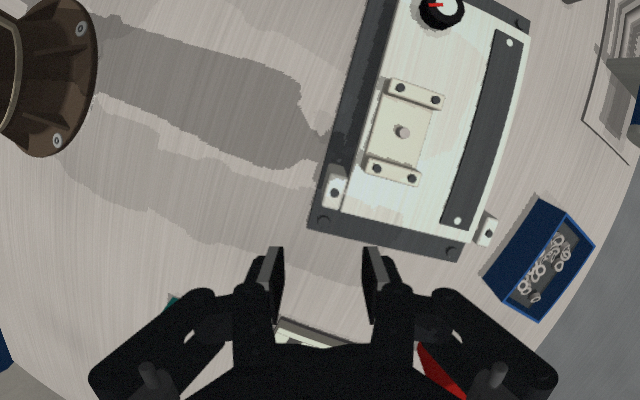

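w1 shows the strip at columns 442–522, rows 30–228, and the knob at (440,8). I correct sideways, go part way down and check again.

Request:
apply_moves(plan="-0.1 0.1 0.8 0 0 0 0.47; -0.05 0.1 0.9 0 0 0 0.47; 0 0 0.9 0 0 0 0.47; 0 0 0.4 0 0 0 0.47; 0 0 0 0 0 0 0.47")

```text
t: 5.75
eef_pos: [541.6, -306.7, 91.7]
ee_rot: [-2.316, -2.12, 0.001]
contact_force: [-0.2, 0.1, -1.2]
finger_gap: 40.5
grasp_force: 0.0
```

```bash
python3 - <<'E'
from h import *
grab('wrist','w3')
w=np.load('pics/w3.npz');p,r=w['p'],w['r'];h=cv2.cvtColor(w['im'],cv2.COLOR_RGB2HSV);print(p,manip.observe()['t'])
m=cv2.inRange(h,(18,120,60),(75,255,255));m[:,:300]=0;m[:,360:]=0
n,l,st,c=cv2.connectedComponentsWithStats(m);i=1+np.argmax(st[1:,4]);print(st[i]);ys,xs=np.where(l==i)
P=deproj('wrist',np.c_[xs,ys],w['d'][ys,xs],p,r);z=np.percentile(P[:,2],[50,90]);print('z',z)
Q=onz('wrist',np.c_[xs,ys],54.5,p,r)
M=R.from_rotvec(r).as_matrix();L=(Q-p)@M
print('tool-frame: x range',L[:,0].min(),L[:,0].max(),'y pct',np.percentile(L[:,1],[3,50,97]),'slope',np.polyfit(L[:,0],L[:,1],1))
g=cv2.inRange(h,(40,100,60),(75,255,255));g[:,:300]=0;g[:,360:]=0;yy,xx=np.where(g);gw=(np.median(xx),(yy.min()+yy.max())/2)
print('vial',yy.min(),yy.max(),(onz('wrist',[gw],54.5,p,r)-p)@M)
w=np.load('pics/w2.npz');print('twoview',meet(ray('wrist',(329.3,202),w['p'],w['r']),ray('wrist',gw,p,r)))
# strip w1
w=np.load('pics/w1.npz');p,r=w['p'],w['r'];h=cv2.cvtColor(w['im'],cv2.COLOR_RGB2HSV)
m=cv2.inRange(h,(0,0,20),(180,110,110));k=np.zeros_like(m);cv2.fillPoly(k,[np.array([(490,26),(527,26),(527,60),(470,232),(436,232),(436,205)])],255);m&=k
n,l,st,c=cv2.connectedComponentsWithStats(m);i=1+np.argmax(st[1:,4]);print(st[i]);ys,xs=np.where(l==i)
P=deproj('wrist',np.c_[xs,ys],w['d'][ys,xs],p,r);print('z',np.percentile(P[:,2],[10,50,90]))
b=cv2.minAreaRect(onz('wrist',np.c_[xs,ys],64,p,r)[:,:2].astype(np.float32));print(b)
E
```

```text
[ 541.55273384 -306.73122445   91.70610561] 5.8
[ 312  115   28  218 5074]
z [54.16527035 55.20191904]
tool-frame: x range -83.34968058567742 71.92000374143309 y pct [-7.25691433  0.10516305  7.40062408] slope [0.00420275 0.06833933]
vial 197 274 [[-2.81740404 -0.22239908 37.20462407]]
twoview (array([ 540.7109844 , -313.85563382,   44.48952165]), np.float64(0.07774382303935251))
[ 439   29   84  202 6182]
z [62.21074581 63.59995207 64.81761714]
((578.133056640625, 108.9590835571289), (37.79673767089844, 208.79238891601562), 6.4240946769714355)
```

Request:
apply_moves(plan="-0.18 0 0.7 0 0 0 0.47; 0 0 0.8 0 0 0 0.47; 0 0 0.6 0 0 0 0.47; 0 0 0.3 0 0 0 0.47; 0 0 0 0 0 0 0.47")

```text
t: 6.42
eef_pos: [541.2, -311.7, 31.8]
ee_rot: [-2.317, -2.12, 0.001]
contact_force: [-0.9, 1.2, -0.2]
finger_gap: 39.8
grasp_force: 0.0
```

Request:
apply_moves(plan="0 0 0 0 0 0 0.15; 0 0 0 0 0 0 0.1; 0 0 0 0 0 0 0.1; 0 0 0 0 0 0 0.1; 0 0 0 0 0 0 0.1", newtons=30)

```text
t: 7.05
eef_pos: [542.0, -312.2, 33.2]
ee_rot: [2.317, 2.12, 0.001]
contact_force: [-0.6, -0.8, 6.2]
finger_gap: 15.4
grasp_force: 33.6
```

Request:
apply_moves(plan="0 0 -0.2 0 0 0 0.1; 0 0 -0.4 0 0 0 0.1; 0 0 -0.6 0 0 0 0.1; 0 0 -0.9 0 0 0 0.1; 0 0 -1 0 0 0 0.1")

```text
t: 7.68
eef_pos: [541.4, -311.9, 111.5]
ee_rot: [-2.318, -2.12, 0.0]
contact_force: [-0.3, 0.2, -2.7]
finger_gap: 15.5
grasp_force: 32.5
```

Request:
apply_moves(plan="0 0 -1 0 0 0 0.1; 0 0 -0.9 0 0 0 0.1; 0 0 -0.4 0 0 0 0.1; 0 0 0 0 0 0 0.1")

```text
t: 8.18
eef_pos: [541.7, -312.0, 168.3]
ee_rot: [2.317, 2.12, 0.001]
contact_force: [-0.3, -0.1, -2.6]
finger_gap: 15.3
grasp_force: 32.5
```

```bash
python3 - <<'E'
from h import *
grab('wrist','w4');s=manip.observe();print(s)
w=np.load('pics/w4.npz');p,r=w['p'],w['r'];h=cv2.cvtColor(w['im'],cv2.COLOR_RGB2HSV)
m=cv2.inRange(h,(18,120,60),(75,255,255));m[:,:300]=0;m[:,360:]=0
n,l,st,c=cv2.connectedComponentsWithStats(m);i=1+np.argmax(st[1:,4]);print(st[i]);ys,xs=np.where(l==i);M=R.from_rotvec(r).as_matrix()
L=(deproj('wrist',np.c_[xs,ys],w['d'][ys,xs],p,r)-p)@M
k=(L[:,0]>20);print(np.median(L[k],0),L[:,0].max()); 
for a in (20,30,40,50,60): q=L[(L[:,0]>a)&(L[:,0]<a+10)];print(a,np.median(q,0).round(1))
rows([580,110,165],6.4,0.1)
E
```

```text
{'t': 8.225, 'joint_positions': array([ 0.02926959,  0.54195643,  0.6164036 ,  1.68776383, -0.35630326,
        1.02654318,  0.67630772]), 'dq': array([ 0.00249284,  0.01388568, -0.00780067,  0.01294707, -0.00180628,
       -0.00315018,  0.00063717]), 'effort': array([ 8.36652517e-02, -6.73515558e+01,  1.16884544e+01, -2.94275022e+01,
        6.50473405e-02,  5.29062585e-02, -3.14559240e-02]), 'eef_pos': array([ 541.41035546, -311.6281353 ,  167.38653948]), 'ee_rot': array([-2.31780170e+00, -2.12033164e+00, -2.70118086e-04]), 'contact_force': array([-0.38804634, -0.90166845, -2.86298728]), 'torque': array([ 0.0513249 ,  0.00738828, -0.02576069]), 'grasp_force': 32.54459906369448, 'finger_gap': 15.304055294513597}
[ 303  105   40  244 7912]
[ 52.19321704  -1.00589327 -21.21205576] 77.240678035329
20 [ 24.4  -0.9 -19.3]
30 [ 35.1  -0.9 -21.3]
40 [ 45.   -1.3 -21.3]
50 [ 55.   -0.9 -21.3]
60 [ 64.9  -0.9 -21.3]
1 0 0.01 -0 -0 -0.11 0.1; 1 0.01 0.01 -0 -0 -0.11 0.1; 1 0.03 0.01 -0 -0 -0.11 0.1; 0.99 0.04 0.01 -0 -0 -0.11 0.1; 0.99 0.05 0 -0 -0 -0.11 0.1
0.99 0.06 0.01 -0 -0 -0.11 0.1; 0.99 0.07 0 -0 -0 -0.11 0.1; 0.99 0.08 0.01 -0 -0 -0.11 0.1; 0.99 0.09 0 -0 -0 -0.12 0.1; 0.99 0.11 0.01 -0 -0 -0.11 0.1
0.99 0.12 0 -0 -0 -0.12 0.1; 0.99 0.13 0.01 -0 -0 -0.11 0.1; 0.99 0.14 0 -0 -0 -0.12 0.1; 0.99 0.15 0.01 -0 -0 -0.11 0.1; 0.98 0.17 0 -0 -0 -0.12 0.1
0.98 0.18 0.01 -0 -0 -0.11 0.1; 0.98 0.19 0 -0 -0 -0.12 0.1
```

View pics/w4.png

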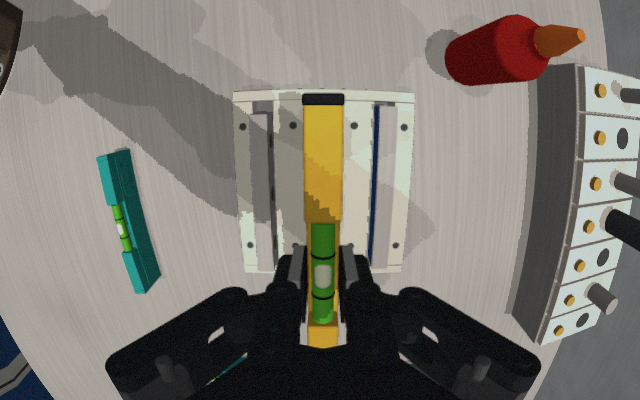

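The level is held between the pads. Its far cap is at (322,99), and the vial is at (322,272) with the bubble visible. I carry it to the strip.

Request:
apply_moves(plan="1 0 0 0 0 -0.1 0.1; 1 0 0 0 0 -0.1 0.1; 1 0.05 0 0 0 -0.1 0.1; 1 0.05 0 0 0 -0.1 0.1; 1 0.05 0 0 0 -0.1 0.1")

```text
t: 8.85
eef_pos: [553.2, -186.3, 166.4]
ee_rot: [-2.26, -2.18, 0.002]
contact_force: [0.1, 0.1, -2.4]
finger_gap: 15.2
grasp_force: 32.5
```

Request:
apply_moves(plan="1 0.05 0 0 0 -0.1 0.1; 1 0.05 0 0 0 -0.1 0.1; 1 0.1 0 0 0 -0.1 0.1; 1 0.1 0 0 0 -0.1 0.1; 1 0.1 0 0 0 -0.1 0.1")

```text
t: 9.48
eef_pos: [565.1, -61.6, 166.5]
ee_rot: [-2.203, -2.238, 0.002]
contact_force: [-0.3, -0.5, -2.6]
finger_gap: 15.2
grasp_force: 32.5
```

Request:
apply_moves(plan="1 0.1 0 0 0 -0.1 0.1; 1 0.15 0 0 0 -0.15 0.1; 1 0.15 0 0 0 -0.15 0.1; 1 0.15 0 0 0 -0.15 0.1; 0.8 0.15 0 0 0 -0.15 0.1")

```text
t: 10.1
eef_pos: [578.2, 59.9, 167.3]
ee_rot: [-2.118, -2.32, 0.0]
contact_force: [-0.2, -0.5, -2.3]
finger_gap: 15.6
grasp_force: 32.5
```

Request:
apply_moves(plan="0.6 0.15 0 0 0 -0.15 0.1; 0.3 0 0 0 0 -0.1 0.1; 0 0 0 0 0 0 0.1")

```text
t: 10.48
eef_pos: [579.7, 80.9, 167.5]
ee_rot: [2.089, 2.346, -0.0]
contact_force: [0.0, -0.6, -2.2]
finger_gap: 15.1
grasp_force: 32.5
```

```bash
python3 - <<'E'
from h import *
grab('wrist','w5');s=manip.observe();print(s['t'],s['eef_pos'],s['contact_force'],s['joint_positions'])
M=R.from_rotvec(s['ee_rot']).as_matrix();print('az',np.degrees(np.arctan2(M[1,1],M[0,1])))
E
```

```text
10.525 [579.75989343  80.20479415 167.58459457] [ 0.42822704  0.02694022 -2.24212699] [-0.61496797  0.46470823  0.54884738  1.78494979 -0.28649702  0.97209065
  0.16439824]
az 6.562361093554084
```

View pics/w5.png

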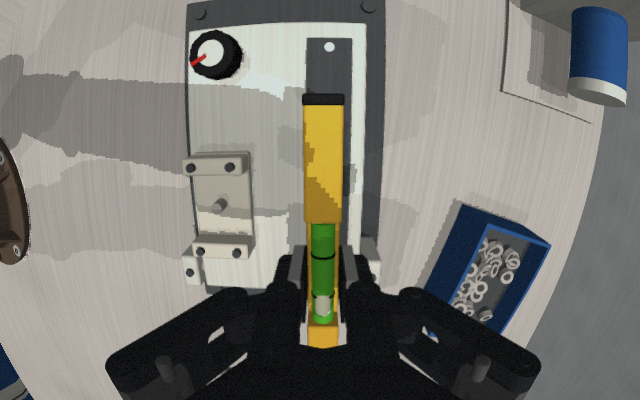

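The strip shows beyond the level: its far end is at row 39, its edges at columns 306–352 and its screw at (329,47). The knob is at (215,55). I compute the placing correction from these.

```bash
python3 - <<'E'
from h import *
w=np.load('pics/w5.npz');p,r=w['p'],w['r'];im=w['im'];h=cv2.cvtColor(im,cv2.COLOR_RGB2HSV);M=R.from_rotvec(r).as_matrix()
m=((h[...,2]<110)&(h[...,1]<90)).astype(np.uint8);k=np.zeros_like(m);k[34:95,296:360]=1;m&=k
n,l,st,c=cv2.connectedComponentsWithStats(m);i=1+np.argmax(st[1:,4]);print(st[i]);ys,xs=np.where(l==i)
D=w['d'][ys,xs];P=deproj('wrist',np.c_[xs,ys],D,p,r);print('strip z',np.percentile(P[:,2],[10,50,90]))
zs=63
Q=onz('wrist',np.c_[xs,ys],zs,p,r);L=(Q-p)@M
for y0 in range(45,90,8):
    q=L[(ys>=y0)&(ys<y0+8)];print(y0,q[:,0].mean().round(1),q[:,1].min().round(1),q[:,1].max().round(1))
print('end x',np.percentile(L[:,0],99.5), 'hole', (onz('wrist',[(329,47)],zs,p,r)-p)@M)
t=onz('top',[(258,193)],zs)
print('strip top-hat centre in tool',(np.array([579.5,110,zs])-p)@M)
L2=(deproj('wrist',[(323,99),(323,94)],w['d'][[99,95],[323,323]],p,r)-p)@M;print('cap',L2)
# knob: dark+white blob
for uv in [(215,55)]: print('knob',deproj('wrist',[uv],w['d'][uv[1],uv[0]],p,r))
k=cv2.inRange(h,(0,0,0),(180,255,45));k[:25]=0;k[85:]=0;k[:,:185]=0;k[:,250:]=0
c=max(cv2.findContours(k,0,2)[0],key=cv2.contourArea);print(cv2.fitEllipse(cv2.convexHull(c)),cv2.boundingRect(c))
a=np.array([(a,b) for a,b in cv2.convexHull(c)[:,0]]);
for z in(93,95,97): print(z,cv2.minEnclosingCircle(onz('wrist',a,z,p,r)[:,:2].astype(np.float32)))
E
```

```text
[ 302   38   50   57 2509]
strip z [61.91737733 62.82815165 63.92207198]
45 124.3 -13.4 21.0
53 117.8 -14.2 21.0
61 111.2 -14.2 21.0
69 104.7 -14.2 21.0
77 98.3 -14.2 21.1
85 91.8 -14.3 21.1
end x 133.1910530429877 hole [[125.57071139   3.78616476 104.49888724]]
strip top-hat centre in tool [ 28.90959022   3.14195232 104.51269938]
cap [[ 79.74931443  -0.99309062 -21.74718569]
 [ 81.7106731   -0.99281442 -21.77904076]]
knob [[489.12305258 188.99227879  94.60769778]]
((215.45211791992188, 55.01634216308594), (48.40373611450195, 51.54216003417969), 104.82630157470703) (190, 30, 52, 50)
93 ((488.3774719238281, 189.2569122314453), 20.77009391784668)
95 ((489.12640380859375, 188.95706176757812), 20.579256057739258)
97 ((489.87530517578125, 188.6572265625), 20.38840103149414)
```

Request:
apply_moves(plan="0.4 0.06 0.3 0 0 0 0.1; 0.4 0.06 0.6 0 0 0 0.1; 0.26 0.05 0.8 0 0 0 0.1; 0 0 0.7 0 0 0 0.1; 0 0 0.4 0 0 0 0.1")

```text
t: 11.15
eef_pos: [580.3, 107.4, 95.9]
ee_rot: [-2.089, -2.345, 0.003]
contact_force: [0.4, 1.4, -2.1]
finger_gap: 15.6
grasp_force: 32.5
```

Request:
apply_moves(plan="0 0 0.1 0 0 0 0.1; 0 0 0 0 0 0 0.1")

```text
t: 11.4
eef_pos: [581.3, 107.3, 95.3]
ee_rot: [2.09, 2.345, 0.0]
contact_force: [0.0, -0.0, -2.2]
finger_gap: 15.6
grasp_force: 32.5
```

```bash
python3 - <<'E'
from h import *
for i in range(1): grab('wrist','w6')
s=manip.observe();print(s['t'],s['eef_pos'],s['contact_force'])
w=np.load('pics/w6.npz');p,r=w['p'],w['r'];im=w['im'];h=cv2.cvtColor(im,cv2.COLOR_RGB2HSV);M=R.from_rotvec(r).as_matrix()
print('az',np.degrees(np.arctan2(M[1,1],M[0,1])))
m=((h[...,2]<110)&(h[...,1]<90)).astype(np.uint8)
for row in range(60,240,15):
    xs=np.where(m[row,270:380])[0]+270; print(row,xs[[0,-1]] if len(xs) else None, (onz('wrist',[(xs[0],row),(xs[-1],row)],63,p,r)-p)@M if len(xs) else '')
E
```

```text
11.45 [581.46805399 107.42952356  95.56087256] [ 0.11870504  0.65478291 -2.57153643]
az 6.568492494109581
60 [292 379] [[103.85908371 -18.16180765  32.27730025]
 [104.47188251  30.36871805  32.29684057]]
75 [291 379] [[ 95.20161891 -18.73597314  32.27773194]
 [ 95.73072989  30.38943026  32.29751876]]
90 [291 379] [[ 86.61642181 -18.7790392   32.27837244]
 [ 87.08161475  30.46033794  32.29821016]]
105 [291 379] [[ 78.07951478 -18.84976122  32.27899808]
 [ 78.48240552  30.5813646   32.29891797]]
120 [291 379] [[ 69.55043556 -18.94843022  32.27961184]
 [ 69.8919211   30.75300686  32.29964553]]
135 [291 379] [[ 60.98886757 -19.07565393  32.28021656]
 [ 61.26913892  30.9763402   32.30039643]]
150 [292 379] [[ 52.34720385 -18.65769306  32.28104746]
 [ 52.5724093   31.25304162  32.30117454]]
165 [292 379] [[ 43.59823225 -18.83926245  32.28164462]
 [ 43.75864394  31.58543003  32.3019841 ]]
180 [292 379] [[ 34.68894389 -19.05224546  32.28224137]
 [ 34.78244463  31.97652654  32.30282979]]
195 [292 379] [[ 25.57155818 -19.29867818  32.28284058]
 [ 25.59513369  32.43013764  32.3037169 ]]
210 [292 379] [[ 16.19401403 -19.58107157  32.2834452 ]
 [ 16.14364083  32.95096607  32.30465137]]
225 [293 379] [[  6.50171852 -19.28742417  32.28430644]
 [  6.36918931  33.54475559  32.30564005]]
```

View pics/w6.png

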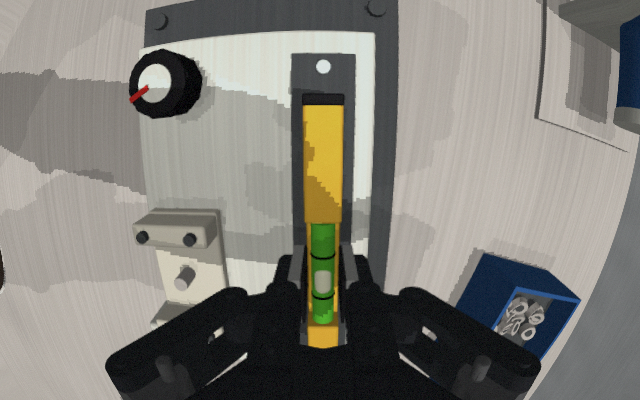

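The level sits centred over the strip: strip edges are at columns 291 and 355, the level's at 303 and 344. I lower it gently.

Request:
apply_moves(plan="0 0 0.1 0 0 0 0.1; 0 0 0.06 0 0 0 0.1; 0 0 0.04 0 0 0 0.1; 0 0 0 0 0 0 0.1")

```text
t: 11.95
eef_pos: [581.0, 107.7, 90.0]
ee_rot: [-2.09, -2.346, 0.0]
contact_force: [-1.0, -0.4, -3.0]
finger_gap: 15.2
grasp_force: 32.5
```

Request:
apply_moves(plan="0 0 0.04 0 0 0 0.1; 0 0 0.02 0 0 0 0.1; 0 0 0 0 0 0 0.1")

```text
t: 12.32
eef_pos: [581.1, 107.8, 88.7]
ee_rot: [-2.09, -2.346, -0.0]
contact_force: [-0.2, -0.1, 0.6]
finger_gap: 15.2
grasp_force: 32.8
```

Request:
apply_moves(plan="0 0 0.01 0 0 0 0.1; 0 0 0 0 0 0 0.25; 0 0 0 0 0 0 0.35; 0 0 0 0 0 0 0.47; 0 0 0 0 0 0 0.47")

```text
t: 12.95
eef_pos: [581.1, 107.7, 88.3]
ee_rot: [2.09, 2.346, 0.0]
contact_force: [1.0, -0.3, -0.5]
finger_gap: 40.4
grasp_force: 0.0
```

Request:
apply_moves(plan="0 0 -0.3 0 0 0 0.47; 0 0 -0.6 0 0 0 0.47; 0 0 -0.8 0 0 0 0.47; 0 0 -0.8 0 0 0 0.47; 0 0 -0.5 0 0 0 0.47")

```text
t: 13.58
eef_pos: [581.7, 107.7, 165.3]
ee_rot: [2.089, 2.345, 0.003]
contact_force: [0.3, 0.1, -0.4]
finger_gap: 40.0
grasp_force: 0.0
```

```bash
cat >> h.py <<'E'
def readlevel(tag):
    """bubble offset (mm) toward world +y, level pose; from a wrist picture"""
    grab('wrist',tag);w=np.load(f'pics/{tag}.npz');p,r=w['p'],w['r'];im=w['im'];h=cv2.cvtColor(im,cv2.COLOR_RGB2HSV)
    m=cv2.inRange(h,(18,110,50),(80,255,255));ys,xs=np.where(m)
    P=deproj('wrist',np.c_[xs,ys],w['d'][ys,xs],p,r)
    ok=(abs(P[:,0]-580)<40)&(abs(P[:,1]-110)<95)&(P[:,2]>98)&(P[:,2]<118);ys,xs,P=ys[ok],xs[ok],P[ok]
    z=np.median(P[:,2]);v=np.array([-0.114,0.9935,0]);
    Q=onz('wrist',np.c_[xs,ys],109,p,r);b=cv2.minAreaRect(Q[:,:2].astype(np.float32))
    print('t',manip.observe()['t'],'level z',z.round(1),'rect',np.round(b[0],1),np.round(b[1],1),round(b[2],1))
    # profile along level centreline through the vial, at z=109
    c=np.median(Q,0); Y=np.arange(-40,40,.5); f,cx,cy,M=cam('wrist',p,r)
    ctr=np.array([*b[0],109]); W=ctr+Y[:,None]*v
    C=(W-M[:3,3])@M[:3,:3]; th=np.arctan2(np.hypot(C[:,0],C[:,1]),C[:,2]);s=f*th/np.hypot(C[:,0],C[:,1])
    u=np.c_[cx+C[:,0]*s,cy+C[:,1]*s].astype(np.float32)
    pr=cv2.remap(im,u[:,0].reshape(1,-1),u[:,1].reshape(1,-1),cv2.INTER_LINEAR)[0].astype(int)
    return Y,pr,u
E
python3 - <<'E'
from h import *
Y,pr,u=readlevel('w7')
print(u[0],u[-1])
for a,c in list(zip(Y,pr))[::2]: print(a,c.tolist(),end=' ')
rows([489,189,130],6.4,0.7)
w=np.load('pics/w7.npz');x,y,_,_=(int(u[:,0].mean())-100,int(u[:,1].min())-50,0,0)
a=cv2.resize(w['im'][max(0,y):y+220,max(x,0):x+260],None,fx=2.6,fy=2.6);cv2.imwrite('pics/c7.png',a[:,:,::-1]);print(x,y)
E
```

```text
t 13.625 level z 109.0 rect [579.5 107.4] [ 16.2 156.5] 6.9
[321.13342 271.39368] [321.00797 164.40935]
-40.0 [210, 166, 55] -39.0 [209, 165, 55] -38.0 [208, 165, 54] -37.0 [208, 164, 53] -36.0 [209, 165, 54] -35.0 [210, 165, 54] -34.0 [208, 165, 53] -33.0 [208, 164, 54] -32.0 [209, 164, 54] -31.0 [209, 165, 55] -30.0 [208, 162, 53] -29.0 [200, 156, 52] -28.0 [170, 132, 44] -27.0 [118, 92, 28] -26.0 [97, 116, 35] -25.0 [83, 168, 48] -24.0 [81, 169, 46] -23.0 [83, 171, 46] -22.0 [84, 171, 48] -21.0 [83, 171, 48] -20.0 [83, 171, 49] -19.0 [84, 171, 49] -18.0 [94, 175, 60] -17.0 [154, 193, 123] -16.0 [206, 218, 186] -15.0 [210, 220, 198] -14.0 [211, 221, 203] -13.0 [211, 221, 202] -12.0 [212, 221, 201] -11.0 [210, 220, 200] -10.0 [210, 220, 199] -9.0 [212, 222, 202] -8.0 [211, 221, 201] -7.0 [212, 222, 202] -6.0 [190, 194, 173] -5.0 [160, 162, 138] -4.0 [97, 135, 72] -3.0 [56, 118, 30] -2.0 [57, 120, 32] -1.0 [59, 121, 33] 0.0 [59, 123, 35] 1.0 [57, 120, 33] 2.0 [57, 120, 33] 3.0 [55, 120, 31] 4.0 [59, 121, 32] 5.0 [57, 119, 33] 6.0 [59, 120, 33] 7.0 [59, 123, 33] 8.0 [67, 135, 40] 9.0 [66, 136, 38] 10.0 [66, 138, 37] 11.0 [53, 112, 28] 12.0 [29, 58, 19] 13.0 [64, 128, 39] 14.0 [61, 129, 35] 15.0 [59, 127, 34] 16.0 [61, 126, 35] 17.0 [57, 125, 33] 18.0 [61, 126, 35] 19.0 [60, 126, 34] 20.0 [60, 125, 33] 21.0 [60, 126, 34] 22.0 [59, 125, 33] 23.0 [61, 126, 35] 24.0 [62, 126, 35] 25.0 [57, 124, 31] 26.0 [61, 127, 36] 27.0 [62, 126, 34] 28.0 [52, 109, 27] 29.0 [103, 95, 27] 30.0 [148, 116, 36] 31.0 [158, 122, 40] 32.0 [156, 121, 38] 33.0 [187, 149, 50] 34.0 [208, 173, 55] 35.0 [206, 171, 54] 36.0 [210, 172, 56] 37.0 [209, 172, 57] 38.0 [207, 171, 54] 39.0 [209, 172, 56] 0.91 -0.83 0.36 0.01 -0 0.01 0.7; 0.91 -0.84 0.36 0.01 -0 0.01 0.7; 0.92 -0.83 0.36 0.01 -0 0.01 0.7; 0.91 -0.84 0.37 0 -0.01 0 0.7
221 114
```

View pics/c7.png

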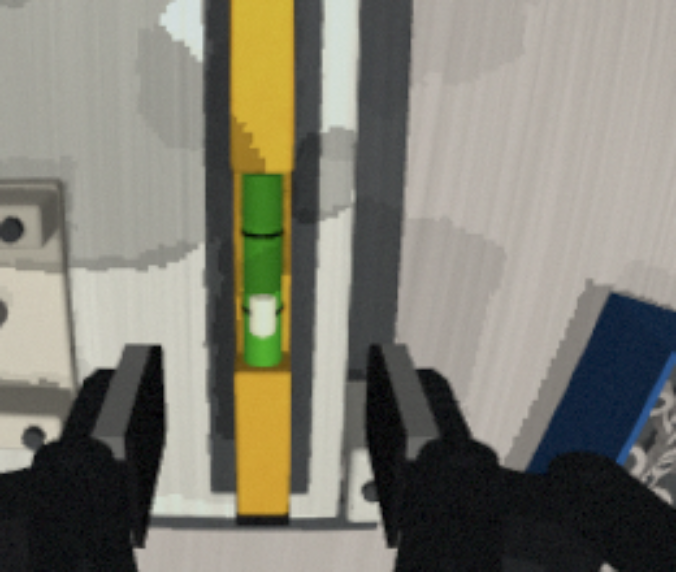

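The level stands alone on the strip. The vial lines are at crop y 234 and 309 and the bubble at about 316, roughly 12 mm towards the shaft end. I need about +12 mm, so about 3 rad clockwise. I'll go to the knob with the tool pre-turned 90° counter-clockwise.

```bash
python3 - <<'E'
from h import *
for tag,(a,b,c_,d_) in dict(w6=(45,125,125,205),w7=(0,140,150,260)).items():
    w=np.load(f'pics/{tag}.npz');p,r=w['p'],w['r'];h=cv2.cvtColor(w['im'],cv2.COLOR_RGB2HSV)
    k=cv2.inRange(h,(0,0,0),(180,255,50));k[:a]=0;k[b:]=0;k[:,:c_]=0;k[:,d_:]=0
    c=max(cv2.findContours(k,0,2)[0],key=cv2.contourArea);a=cv2.convexHull(c)[:,0].astype(float);print(cv2.boundingRect(c))
    # white cap disc centre on top face
    x,y,ww,hh=cv2.boundingRect(c);wh=(h[...,2]>150)&(h[...,1]<40);f=np.zeros_like(k);cv2.fillPoly(f,[cv2.convexHull(c)],1);ys,xs=np.where(wh&(f>0))
    print(tag,cv2.minEnclosingCircle(onz('wrist',a,95,p,r)[:,:2].astype(np.float32)),'disc',onz('wrist',[(xs.mean(),ys.mean())],95,p,r))
    np.savetxt(f'{tag}.txt',[xs.mean(),ys.mean()])
A=[(np.loadtxt(f'{t}.txt'),np.load(f'pics/{t}.npz')) for t in('w6','w7')]
print(meet(*[ray('wrist',u,w['p'],w['r']) for u,w in A]))
rows([488,189,145],96.4,0.6)
E
```

```text
(129, 49, 73, 69)
w6 ((490.6842956542969, 189.57481384277344), 21.61927604675293) disc [[485.89005245 191.25707628  95.        ]]
(180, 65, 55, 49)
w7 ((488.26959228515625, 189.892822265625), 21.087509155273438) disc [[485.70703647 191.30142921  95.        ]]
(array([485.32154299, 191.32473687,  94.04461857]), np.float64(0.025510482026485846))
0.24 -0.22 0.06 0 0 -1 0.6; 0.27 -0.2 0.06 0 0 -1 0.6; 0.29 -0.17 0.06 0 0 -1 0.6; 0.3 -0.14 0.06 0 0 -1 0.6; 0.31 -0.11 0.06 0 0 -1 0.6
0.32 -0.07 0.05 0 0 -1 0.6; 0.33 -0.04 0.06 0 0 -1 0.6; 0.33 -0 0.05 0 0 -1 0.6; 0.33 0.03 0.06 0 0 -1 0.6; 0.33 0.07 0.05 0 0 -0.99 0.6
0.32 0.1 0.06 0 0.01 -1 0.6; 0.31 0.13 0.05 0 0.01 -0.99 0.6; 0.29 0.16 0.06 0.01 0 -1 0.6; 0.27 0.19 0.05 0 0.01 -0.99 0.6; 0.25 0.22 0.06 0.01 0 -1 0.6
```

Request:
apply_moves(plan="0.25 -0.2 0.05 0 0 -1 0.6; 0.25 -0.2 0.05 0 0 -1 0.6; 0.3 -0.2 0.05 0 0 -1 0.6; 0.3 -0.15 0.05 0 0 -1 0.6; 0.3 -0.1 0.05 0 0 -1 0.6")

```text
t: 14.25
eef_pos: [549.0, 134.4, 156.9]
ee_rot: [-1.407, -2.809, 0.0]
contact_force: [0.1, -0.2, -0.4]
finger_gap: 51.2
grasp_force: 0.0
```

Request:
apply_moves(plan="0.35 -0.05 0.05 0 0 -1 0.6; 0.35 -0.05 0.05 0 0 -1 0.6; 0.35 0 0.05 0 0 -1 0.6; 0.35 0.05 0.05 0 0 -1 0.6; 0.35 0.05 0.05 0 0 -1 0.6")

```text
t: 14.88
eef_pos: [516.1, 163.5, 150.7]
ee_rot: [-0.632, -3.077, 0.0]
contact_force: [0.4, -0.3, -0.8]
finger_gap: 51.0
grasp_force: 0.0
```

Request:
apply_moves(plan="0.3 0.1 0.05 0 0 -1 0.6; 0.3 0.15 0.05 0 0 -1 0.6; 0.3 0.15 0.05 0 0 -1 0.6; 0.3 0.2 0.05 0 0 -1 0.6; 0.25 0.2 0.05 0 0 -1 0.6")

```text
t: 15.5
eef_pos: [484.2, 190.4, 144.4]
ee_rot: [0.186, -3.136, 0.0]
contact_force: [-0.1, 0.6, 0.4]
finger_gap: 51.3
grasp_force: 0.0
```

```bash
python3 - <<'E'
from h import *
s=manip.observe();print(s['t'],s['eef_pos'],s['joint_positions'].round(2))
Y,pr,u=readlevel('w8')
wh=(pr.min(1)>110);print('bubble',Y[wh].min() if wh.any() else None,Y[wh].max() if wh.any() else None)
gr=(pr[:,1]>pr[:,0]*1.3);print('green',Y[gr].min(),Y[gr].max())
w=np.load('pics/w8.npz');p,r=w['p'],w['r'];h=cv2.cvtColor(w['im'],cv2.COLOR_RGB2HSV)
ys,xs=np.mgrid[0:400:1,0:640:1].reshape(2,-1);d=w['d'][ys,xs];ok=d>0;ys,xs,d=ys[ok],xs[ok],d[ok]
P=deproj('wrist',np.c_[xs,ys],d,p,r);k=(abs(P[:,2]-94.5)<3)&(abs(P[:,0]-487)<35)&(abs(P[:,1]-190)<35);print(k.sum())
print(cv2.minEnclosingCircle(P[k][:,:2].astype(np.float32)),P[k].mean(0),xs[k].min(),xs[k].max(),ys[k].min(),ys[k].max())
rows([486,191,110],96.4,0.6)
E
```

```text
15.5 [484.1984214  190.39378921 144.44040793] [-0.58  0.36  0.13  1.94 -0.06  0.84  1.27]
t 15.55 level z 108.4 rect [574.6 107.2] [ 25.6 157.3] 7.2
bubble None None
green -31.0 34.5
2005
((484.8503723144531, 190.66326904296875), 18.61298179626465) [483.76909991 190.66806092  94.19887948] 297 350 200 250
-0.05 -0.01 0.69 0 -0 0.06 0.6; -0.06 -0 0.68 0 -0.01 0.06 0.6
```

Request:
apply_moves(plan="-0.05 0 0.5 0 0 0 0.6; 0 0 0.8 0 0 0 0.6; 0 0 0.8 0 0 0 0.6; 0 0 0.6 0 0 0 0.6; 0 0 0.24 0 0 0 0.6")

```text
t: 16.18
eef_pos: [485.5, 189.9, 69.9]
ee_rot: [0.179, -3.135, 0.001]
contact_force: [-0.4, -0.7, -0.3]
finger_gap: 51.5
grasp_force: 0.0
```

Request:
apply_moves(plan="0 0 0 0 0 0 0.45; 0 0 0 0 0 0 0.35; 0 0 0 0 0 0 0.35; 0 0 0 0 0 0 0.35; 0 0 0 0 0 0 0.35", newtons=25)

```text
t: 16.8
eef_pos: [485.8, 191.1, 71.4]
ee_rot: [-0.182, 3.136, 0.001]
contact_force: [-2.0, 4.4, 0.5]
finger_gap: 35.3
grasp_force: 25.8
```

Request:
apply_moves(plan="0 0.03 0 0 0 0 0.35; 0 0 0 0 0 0.5 0.35; 0 0 0 0 0 1 0.35; 0 0 0 0 0 1 0.35; 0 0 0 0 0 1 0.35")

```text
t: 17.42
eef_pos: [485.9, 191.3, 71.5]
ee_rot: [0.399, 3.116, 0.001]
contact_force: [-2.3, 3.8, 2.8]
finger_gap: 35.4
grasp_force: 26.1
```

Request:
apply_moves(plan="0 0 0 0 0 1 0.35; 0 0 0 0 0 1 0.35; 0 0 0 0 0 1 0.35; 0 0 0 0 0 1 0.35; 0 0 0 0 0 1 0.35")

```text
t: 18.05
eef_pos: [486.1, 191.5, 71.7]
ee_rot: [1.192, 2.906, 0.002]
contact_force: [-2.0, 3.2, 5.1]
finger_gap: 34.9
grasp_force: 26.3
```

Request:
apply_moves(plan="0 0 0 0 0 1 0.35; 0 0 0 0 0 1 0.35; 0 0 0 0 0 1 0.35; 0 0 0 0 0 1 0.35; 0 0 0 0 0 1 0.35")

```text
t: 18.68
eef_pos: [486.3, 191.6, 71.9]
ee_rot: [1.903, 2.499, 0.002]
contact_force: [-1.8, 3.6, 7.6]
finger_gap: 35.1
grasp_force: 26.5
```

Request:
apply_moves(plan="0 0 0 0 0 1 0.35; 0 0 0 0 0 1 0.35; 0 0 0 0 0 1 0.35; 0 0 0 0 0 1 0.35; 0 0 0 0 0 0 0.35")

```text
t: 19.3
eef_pos: [486.5, 191.6, 72.1]
ee_rot: [2.38, 2.051, 0.003]
contact_force: [-3.4, 1.7, 10.6]
finger_gap: 35.2
grasp_force: 26.8
```

```bash
cat >> h.py <<'E'
def bubble(tag,show=True):
    grab('wrist',tag);w=np.load(f'pics/{tag}.npz');p,r=w['p'],w['r'];im=w['im'].astype(int);h=cv2.cvtColor(w['im'],cv2.COLOR_RGB2HSV)
    g=cv2.inRange(h,(40,90,25),(75,255,255)); ys,xs=np.where(g>0)
    P=onz('wrist',np.c_[xs,ys],107,p,r);k=(np.hypot(P[:,0]-579.5,P[:,1]-109)<45)
    if k.sum()<30: print('no vial');return
    hull=cv2.convexHull(np.c_[xs,ys][k].astype(np.int32));f=np.zeros_like(g);cv2.fillPoly(f,[hull],1)
    v=np.array([-0.114,0.9935,0]);y_=np.where(f>0);B=onz('wrist',np.c_[y_[1],y_[0]],107,p,r)
    s=(B-np.array([579.5,109,107]))@v; c=im[y_]; sat=h[y_][:,1]; val=h[y_][:,2]
    gs=s[(g[y_]>0)];lo,hi=np.percentile(gs,[.5,99.5]);mid=(lo+hi)/2
    wb=(sat<90)&(val>100)
    print(tag,'t',manip.observe()['t'],'vial',lo.round(1),hi.round(1),'px',hull[:,0].min(0),hull[:,0].max(0),'bubble n',wb.sum(), 'ext',(np.percentile(s[wb],[3,50,97])-mid).round(1) if wb.any() else '')
    dk=val<45
    print(' dark',np.histogram(s[dk]-mid,bins=np.arange(-30,31,2))[0])
E
python3 - <<'E'
from h import *
bubble('w9');s=manip.observe();print(s['joint_positions'].round(2),s['eef_pos'],s['contact_force'],s['finger_gap'])
E
```

```text
no vial
[-0.93  0.53  0.63  2.03 -0.47  0.72 -0.16] [486.54473495 191.58063243  72.1141227 ] [-3.27765816  2.88447992 10.16624218] 34.743171528880495
```

Request:
apply_moves(plan="0 0 -0.04 0 0 0 0.35; 0 0 0 0 0 1 0.35; 0 0 0 0 0 1 0.35; 0 0 0 0 0 1 0.35; 0 0 0 0 0 1 0.35")

```text
t: 19.98
eef_pos: [486.6, 191.4, 72.6]
ee_rot: [2.755, 1.509, 0.003]
contact_force: [0.1, 2.5, 2.8]
finger_gap: 35.1
grasp_force: 26.2
```

Request:
apply_moves(plan="0 0 -0.01 0 0 1 0.35; 0 0 -0.01 0 0 1 0.35; 0 0 -0.01 0 0 1 0.35; 0 0 -0.01 0 0 1 0.35; 0 0 -0.01 0 0 1 0.35")

```text
t: 20.6
eef_pos: [486.7, 191.1, 73.4]
ee_rot: [3.052, 0.744, 0.003]
contact_force: [3.9, 2.8, -7.9]
finger_gap: 35.0
grasp_force: 25.7
```

Request:
apply_moves(plan="0 0 0 0 0 1 0.35; 0 0 0 0 0 1 0.35; 0 0 0 0 0 0 0.35; 0 0 0 0 0 0 0.35; 0 0 0 0 0 0 0.35")

```text
t: 21.22
eef_pos: [486.6, 191.0, 73.5]
ee_rot: [3.112, 0.429, 0.003]
contact_force: [5.7, 2.3, -7.7]
finger_gap: 34.9
grasp_force: 26.0
```

```bash
python3 - <<'E'
from h import *
bubble('w10');s=manip.observe();print(s['joint_positions'].round(2),s['eef_pos'],s['contact_force'],s['finger_gap'])
E
```

```text
w10 t 21.275 vial -30.1 24.3 px [517 120] [597 168] bubble n 295 ext [-4.8  1.2  6.6]
 dark [ 0  0  0  0  0  0  0  0  3 19  6  0  0  0  0  0  0  0  0  1 27 10  3  0
  0  0  0  0  0  0]
[-1.13  0.64  0.96  2.05 -0.72  0.83 -1.04] [486.65209828 190.93082841  73.49945129] [ 4.31807128  1.42390673 -5.95734058] 34.6330882003014
```

Request:
apply_moves(plan="0 0 0.02 0 0 0 0.35; 0 0 0.02 0 0 0 0.45; 0 0 0 0 0 0 0.6; 0 0 0 0 0 0 0.6; 0 0 -0.3 0 0 0 0.6")

```text
t: 21.9
eef_pos: [485.2, 190.9, 79.7]
ee_rot: [3.112, 0.426, -0.002]
contact_force: [0.2, -0.6, -0.2]
finger_gap: 51.5
grasp_force: 0.0
```

Request:
apply_moves(plan="0 0 -0.6 0 0 0 0.6; 0 0 -0.8 0 0 0 0.6; 0 0 -0.8 0 0 0 0.6; 0 0 -0.5 0 0 0 0.6; 0 0 0 0 0 0 0.6")

```text
t: 22.52
eef_pos: [486.3, 191.5, 148.4]
ee_rot: [-3.111, -0.427, -0.003]
contact_force: [-0.6, 0.8, -1.4]
finger_gap: 51.6
grasp_force: 0.0
```

```bash
python3 - <<'E'
from h import *
bubble('w11');s=manip.observe();print(s['eef_pos'],s['contact_force'],s['ee_rot'])
rows([579.5,108,150],-83.6,0)
E
```

```text
w11 t 22.575 vial -29.3 25.0 px [449 112] [519 145] bubble n 171 ext [-5.7  0.3  5.7]
 dark [ 0  0  0  0  0  0  0  0  0 13  3  0  0  0  0  0  0  0  0  0 11  2  0  0
  0  0  0  0  0  0]
[485.74799292 191.49370977 147.58512116] [ 0.19829845 -0.85244348 -0.70883968] [-3.11177882e+00 -4.27073737e-01 -8.27333336e-04]
0.54 0.85 -0.02 -0 -0 0.31 0; 0.57 0.83 -0.02 -0 -0 0.31 0; 0.6 0.81 -0.02 -0 -0 0.31 0; 0.62 0.78 -0.02 -0 -0 0.3 0; 0.65 0.77 -0.02 -0.01 -0 0.31 0
```

Request:
apply_moves(plan="0.55 0.85 0 0 0 0.3 0; 0.55 0.85 0 0 0 0.3 0; 0.6 0.8 0 0 0 0.3 0; 0.65 0.8 0 0 0 0.3 0; 0.65 0.75 0 0 0 0.3 0")

```text
t: 23.2
eef_pos: [580.4, 107.0, 146.3]
ee_rot: [3.136, 0.179, -0.002]
contact_force: [0.4, -0.1, -0.4]
finger_gap: 0.1
grasp_force: 0.0
```

Request:
apply_moves(plan="0 0 0 0 0 0 0; 0 0 0 0 0 0 0")

```text
t: 23.45
eef_pos: [579.5, 108.0, 146.6]
ee_rot: [-3.136, -0.181, 0.002]
contact_force: [0.2, 0.2, -0.3]
finger_gap: -0.1
grasp_force: 0.0
```

```bash
python3 - <<'E'
from h import *
bubble('w12');s=manip.observe();print(s['t'],s['eef_pos'],s['contact_force'],s['ee_rot'],s['finger_gap'],s['joint_positions'].round(2))
Y,pr,u=readlevel('w13');wh=pr.min(1)>110;print(Y[wh])
w=np.load('pics/w13.npz')
rows([580.3,108.5,118],-83.6,0)
E
```

```text
w12 t 23.5 vial -28.5 25.3 px [281 219] [365 235] bubble n 234 ext [-6.4  0.6  6.4]
 dark [ 0  0  0  0  0  0  0  0  0  8  0  0  0  0  0  0  0  0  0  0 26  0  0  0
  0  0  0  0  0  0]
23.5 [579.46545444 108.33195306 146.71498289] [ 0.46489689 -0.17954215  0.10340009] [-3.13593997e+00 -1.82406917e-01  2.11317477e-03] -0.027884584439599305 [-0.94  0.66  1.04  1.82 -0.65  1.06 -1.1 ]
t 23.55 level z 109.9 rect [581.8 107.8] [ 19.9 156.9] 6.6
[-5.5 -5.  -4.5 -4.  -3.5 -3.  -2.5 -2.  -1.5 -1.  -0.5  0.   0.5  1.
  1.5  2.   2.5  3.   3.5  4.   4.5  5.   5.5  6. ]
0.02 0 0.58 -0 0.01 0.02 0; 0.01 0 0.57 -0.01 0 0.03 0
```

View pics/w13.png

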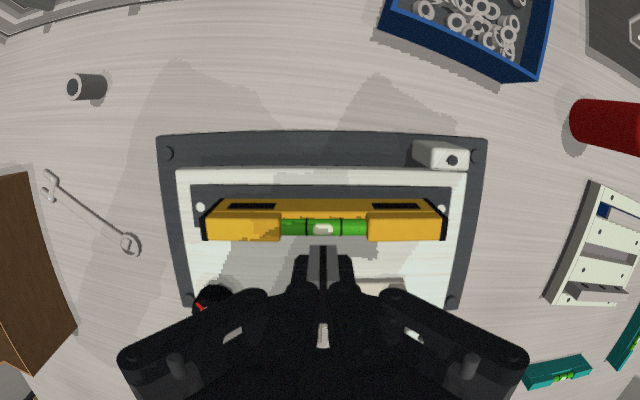

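The bubble, centred at (323,228), lies midway between the lines at columns 305 and 341. The level is upright on the strip with the hand shut above its middle. Now I press slowly.

Request:
apply_moves(plan="0.03 0 0.4 0 0 0 0; 0 0 0.5 0 0 0 0; 0 0 0.3 0 0 0 0; 0 0 0.1 0 0 0 0; 0 0 0 0 0 0 0")

```text
t: 24.18
eef_pos: [581.0, 107.6, 114.7]
ee_rot: [3.136, 0.181, -0.0]
contact_force: [0.3, -0.9, -0.7]
finger_gap: -0.0
grasp_force: 0.0
```

Request:
apply_moves(plan="0 0 0.04 0 0 0 0; 0 0 0.03 0 0 0 0; 0 0 0 0 0 0 0")

```text
t: 24.55
eef_pos: [581.1, 107.7, 113.2]
ee_rot: [-3.136, -0.181, -0.0]
contact_force: [-0.1, 0.6, 0.3]
finger_gap: -0.0
grasp_force: 0.0
```

Request:
apply_moves(plan="0 0 0.04 0 0 0 0; 0 0 0.03 0 0 0 0; 0 0 0.02 0 0 0 0; 0 0 0 0 0 0 0")

```text
t: 25.05
eef_pos: [581.0, 107.7, 110.8]
ee_rot: [-3.136, -0.181, 0.0]
contact_force: [0.4, 0.4, -0.2]
finger_gap: -0.3
grasp_force: 0.0
```

Request:
apply_moves(plan="0 0 0.02 0 0 0 0; 0 0 0.02 0 0 0 0; 0 0 0 0 0 0 0")

```text
t: 25.42
eef_pos: [581.0, 107.7, 109.8]
ee_rot: [-3.136, -0.181, 0.0]
contact_force: [0.1, 0.6, -0.1]
finger_gap: 0.3
grasp_force: 0.0
```

Request:
apply_moves(plan="0 0 0.02 0 0 0 0; 0 0 0 0 0 0 0; 0 0 0.02 0 0 0 0; 0 0 0 0 0 0 0")

```text
t: 25.92
eef_pos: [581.2, 107.7, 109.1]
ee_rot: [-3.136, -0.181, -0.001]
contact_force: [-1.3, -0.7, 4.6]
finger_gap: -0.0
grasp_force: 2.1
```

Request:
apply_moves(plan="0 0 0.01 0 0 0 0; 0 0 0 0 0 0 0; 0 0 0.01 0 0 0 0; 0 0 0 0 0 0 0")

```text
t: 26.42
eef_pos: [581.3, 107.7, 108.9]
ee_rot: [-3.136, -0.181, -0.001]
contact_force: [-2.2, 0.3, 8.9]
finger_gap: 0.3
grasp_force: 4.5
```

Request:
apply_moves(plan="0 0 0.005 0 0 0 0; 0 0 0 0 0 0 0; 0 0 0 0 0 0 0; 0 0 0 0 0 0 0; 0 0 0 0 0 0 0")

```text
t: 27.05
eef_pos: [581.4, 107.8, 108.9]
ee_rot: [-3.136, -0.181, -0.001]
contact_force: [-2.5, 0.8, 9.6]
finger_gap: 0.3
grasp_force: 5.0
```

Request:
apply_moves(plan="0 0 0 0 0 0 0; 0 0 0 0 0 0 0; 0 0 0 0 0 0 0; 0 0 0 0 0 0 0; 0 0 0 0 0 0 0")

```text
t: 27.68
eef_pos: [581.4, 107.8, 108.9]
ee_rot: [-3.136, -0.181, -0.001]
contact_force: [-2.9, 0.7, 9.6]
finger_gap: -0.4
grasp_force: 5.0
```

```bash
python3 - <<'E'
from h import *
bubble('w14');fz=[]
for n in ('scene','scene','top'):
    im,d=grab(n,n+'9');fz.append(manip.observe()['contact_force'].round(1))
print(fz)
# bubble in scene view
w=np.load('pics/w14.npz')['im'];x0,y0,x1,y1=270,180,380,280
a=cv2.resize(w[y0:y1,x0:x1],None,fx=3.5,fy=3.5);s=np.load('pics/scene9.npz')['im'];b=cv2.resize(s[200:290,315:425],None,fx=3.5,fy=3.5)
h=max(a.shape[0],b.shape[0]);a=cv2.copyMakeBorder(a,0,h-a.shape[0],0,0,0);b=cv2.copyMakeBorder(b,0,h-b.shape[0],0,0,0)
cv2.imwrite('pics/c14.png',np.hstack([a,b])[:,:,::-1])
E
```

```text
w14 t 27.725 vial -28.4 25.6 px [271 246] [373 265] bubble n 20 ext [-21.1  -0.3  20.6]
 dark [ 0  0  0  0  0  0  0 20 40 57 31  0  0  2 80 40  0  0 10 36 58 36  7  0
  0  0  0  0  0  0]
[array([-2. , -0.3, 10.5]), array([-2.1,  1.1,  9.5]), array([-2. ,  0.3,  9.7])]
```

```bash
python3 - <<'E'
from h import *
w=np.load('pics/w14.npz')['im'].astype(int)
for r in (248,250,253,257): print(r,[(c,*w[r,c]) for c in range(292,352,3)])
E
```

```text
248 [(292, np.int64(44), np.int64(97), np.int64(23)), (295, np.int64(48), np.int64(100), np.int64(27)), (298, np.int64(49), np.int64(103), np.int64(31)), (301, np.int64(6), np.int64(17), np.int64(8)), (304, np.int64(44), np.int64(99), np.int64(28)), (307, np.int64(49), np.int64(100), np.int64(28)), (310, np.int64(83), np.int64(83), np.int64(82)), (313, np.int64(87), np.int64(87), np.int64(85)), (316, np.int64(84), np.int64(85), np.int64(80)), (319, np.int64(67), np.int64(68), np.int64(65)), (322, np.int64(17), np.int64(15), np.int64(21)), (325, np.int64(22), np.int64(25), np.int64(21)), (328, np.int64(82), np.int64(86), np.int64(81)), (331, np.int64(87), np.int64(89), np.int64(86)), (334, np.int64(92), np.int64(91), np.int64(91)), (337, np.int64(55), np.int64(98), np.int64(36)), (340, np.int64(51), np.int64(102), np.int64(31)), (343, np.int64(10), np.int64(30), np.int64(10)), (346, np.int64(59), np.int64(124), np.int64(34)), (349, np.int64(58), np.int64(124), np.int64(30))]
250 [(292, np.int64(55), np.int64(110), np.int64(34)), (295, np.int64(49), np.int64(105), np.int64(26)), (298, 
[... 2155 characters left out ...]
, np.int64(21)), (310, np.int64(82), np.int64(83), np.int64(81)), (313, np.int64(82), np.int64(85), np.int64(82)), (316, np.int64(81), np.int64(86), np.int64(83)), (319, np.int64(63), np.int64(65), np.int64(63)), (322, np.int64(19), np.int64(22), np.int64(19)), (325, np.int64(17), np.int64(20), np.int64(22)), (328, np.int64(83), np.int64(83), np.int64(81)), (331, np.int64(86), np.int64(87), np.int64(85)), (334, np.int64(84), np.int64(86), np.int64(81)), (337, np.int64(71), np.int64(72), np.int64(69)), (340, np.int64(20), np.int64(19), np.int64(25)), (343, np.int64(7), np.int64(14), np.int64(7)), (346, np.int64(21), np.int64(17), np.int64(23)), (349, np.int64(44), np.int64(82), np.int64(30))]
```

```bash
python3 -c "
from h import *
print(manip.finish_job())"
```

```text
the job is handed in; nothing more can be done
None
```

The job is handed in: the level stands on the middle of the strip, the bubble was centred with the knob, and the hand was still pressing its middle at about 9.7 N. The hand hid most of the bubble by then, but its visible edge puts it about 1 mm from the middle, between the lines.

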